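# Fetch the fat tape roll from behind the slim one

### The arm

A 6-joint arm with a two-finger parallel gripper is mounted at the origin on the work surface. World frame = base frame: x ahead of the robot, y to its left, z up, the work surface at z = 0. Lengths are in m, angles in rad, forces in N, time in s.
With the tool pointing down it reaches from about 0.325 to 0.75 m from the base axis. Payload 7.6 kg.
Tool frame: the origin (TCP) lies at the very end of the fingers, on their centre line; the grasp point (between the pads) lies 19 mm behind it (pinch_z is the distance from the TCP to the grasp point, in m); z points along the fingers, y is the line along which they close (so a half turn about z gives the same grasp; the last joint's range is limited). The gripper opens to 85 mm and grips with 20 to 120 N. Pads are 22 mm wide; open, the fingers measure 114 mm over their backs; the gripper's body (76 mm by 85 mm) begins 54 mm behind the grasp point. The pads swing forward as they close: fully open they stand 13 mm farther back than shut.
Start: joints at [1.183, 0.052, 1.401, -0, 1.689, -0.07], TCP at [0.164, 0.499, 0.231] pointing down, gripper open.
Joint ranges: [-2.9, 2.9], [-0.91, 2.17], [0.12, 2.37], [-1.06, 4.2], [0.26, 2.73], [-2.93, 2.93]. Speed limits (rad/s): [2.57, 2.57, 3.01, 3.14, 3.14, 3.14].

### API

Orientations are given as [roll, pitch, yaw] about the fixed x, y, z axes, in that order (R = Rz(yaw) Ry(pitch) Rx(roll)).
In Python, from plant import * gives the robot as it stands. The module is installed in compiled form; this text tells all that it offers.
- The arm moves only by the tool apply_moves, never from a script. Its argument "rows" is one flat list of numbers, 7 for each row, row after row: the shift along the world's x, y, z in cm, then the turn, a rotation vector about the world's x, y, z in degrees, then the finger opening in cm, from 0 to 8.54. In form: [dx, dy, dz, ax, ay, az, claw, dx, dy, dz, ax, ay, az, claw, ...]. A call has 1 to 8 rows; each row is the pose to reach, as a shift and turn from the pose commanded when the call began; what a row does not reach only later rows make up. A row lasts 1/12 s, in which the tool goes at most 41.7 mm and 7.16 degrees, less where a joint would pass 70% of its speed; a pose out of reach is approached as far as the arm can. A call with a gripper value outside its range is refused whole. The fingers move at their own pace and stop on an object; the grip force is fixed at half the most. Time passes only in rows, so rows that repeat a pose let the fingers close. It gives the time, the measured TCP pose, the force, the opening and the grip force at its end, in the units of the state.
- state(): the state, without advancing time (a new reading comes with each control period).
- capture(name): name is "scene" or "top"; returns a dict with "color" (420x560x3 uint8, blue, green, red), "depth" (420x560 float32, m along the optical axis (not along the pixel's ray), 0 where there is no reading), "mtx" (3x3 intrinsics, pixels), "dist_coeffs" ([k1, k2, p1, p2, k3] as OpenCV has them; the pictures are not rectified), "extrinsics" (4x4, takes a point from camera to world coordinates). Camera axes: x right, y up, looking along -z (the intrinsics and any distortion apply to the point x, -y, -z); pixel columns grow to the right and rows downward; lengths in m; the calibration is good to about 2 mm. A picture is of the moment at which its call begins.
- hand_in(): hands the job in; it is judged then, once.
The state is a dict: "clock": time; "q": joint angles; "qd": joint speeds; "joint_efforts": joint torques, N m; "tcp_pos": TCP position; "orientation": TCP orientation; "wrist_force": force on the tool from outside, world axes, zero at the start; "ft_torque": the same for the moment, N m; "width": opening from 0.0 (shut) to 1.0 (fully open); "gripper_force": force on a finger pad.
Only numpy, scipy, OpenCV 4.12 (cv2) and the standard library are available. Lean on these libraries where they do the work, as an engineer would, in place of code of your own. Each camera call takes 0.05 s, during which the arm holds its last target. There are 200 camera calls.

### The job

I need the fat roll of tape that hangs at the back of the crowded hook on my desk, behind the slim roll. First take the slim roll off the front and hang it on the hook of the other, empty stand; then take the fat roll off its hook and put it in the wooden tray. It may stand or lie in the tray.

Things in the scene. Friction and masses are not known exactly. Their poses are not given: they have to be found in the camera images.
- slim_roll: Slim cream paper-tape roll at the front of the crowded hook: a ring, outer diameter 60 mm, hole 40 mm, 20 mm wide, 50 g. Origin: its centre, 40 mm from the hook's tip. Own y axis along its hole and the hook's bar, from tip to post. It hangs with the bar's axis 16 mm above its centre; grip it from above across its diameter, a finger each side of the bar. The like one lying on the desk is not meant.
- fat_roll: Fat roll of the same tape hanging behind the slim one, next to the post, 14 to 28 mm clear of it: a ring, outer diameter 54 mm, hole 40 mm, 40 mm wide, 70 g. Origin: its centre, about 90 mm from the hook's tip. Own y axis along hole and bar, from tip to post. Its stand is of the same size and height as the empty one. The like one lying on the desk is not meant.
- spare_stand: Empty one of two equal fixed stands, 164 mm high: wooden base 80 x 170 x 14 mm with a steel hook. Origin: base centre, on the desk; z up. Post (12 mm thick) at y = +68 mm; level bar (8 mm thick) at x = 0, its axis at z = 150 mm, runs to y = -62 mm, where its tip turns up to z = 164 mm. Rolls go on or off over the tip, raised 21 mm from where they hang (centre at z = 134 mm).
- tray: Dark wooden open tray on the desk, fixed: 170 mm (own x) by 150 mm (own y) outside, 30 mm high, walls and floor 6 mm thick. Origin: centre of its underside, z up.

How it is judged:
By the outcome, as a careful person would: the job done as asked, in the order asked, and still so for the second after the job is handed in, with the robot touching nothing.
It also fails if it takes over 64 s, if anything falls off the work surface, if the arm or the gripper's body presses on something with over 40 N, if the wrist force passes 120 N, or if a joint passes its speed limit or range.

## Working session

There is one attempt and no reset: what is moved stays moved. The work goes in short steps, Python scripts to look and compute and a tool call to move; the robot and the scene stay as the last step left them, time stands still between calls to the robot, and variables do not carry over. Pictures are saved under pics/ and viewed, at most 10 in all, crops included, and the job is handed in when it is done.

Besides the shell and the picture viewer there is one more tool, called after "Call:" as name(argument=value, ...) on one line, values as JSON. apply_moves: Moves the arm, as the interface text tells. Its arguments: {"type":"object","properties":{"rows":{"type":"array","items":{"type":"number"}}},"required":["rows"]}

```bash
mkdir -p pics; python3 - <<'E'
from plant import *
import cv2,numpy as np,pickle
d={n:capture(n) for n in("scene","top")}
pickle.dump(d,open("c0.pkl","wb"))
for n in d:
    cv2.imwrite(f"pics/{n}0.png",d[n]["color"])
    print(n,d[n]["mtx"].tolist(),d[n]["dist_coeffs"],np.round(d[n]["extrinsics"],3).tolist())
print(state())
E
```

```text
scene [[408.2454788467147, 0.0, 285.2322242467445], [0.0, 408.2454788467147, 208.4209583005385], [0.0, 0.0, 1.0]] [0.02983546 0.         0.         0.         0.        ] [[0.067, -0.612, 0.788, 1.188], [0.998, 0.033, -0.059, -0.034], [0.01, 0.79, 0.613, 0.649], [0.0, 0.0, 0.0, 1.0]]
top [[399.3404727103739, 0.0, 281.9723040779098], [0.0, 399.3404727103739, 207.64639005492873], [0.0, 0.0, 1.0]] [-0.08281225  0.          0.          0.          0.        ] [[0.014, 0.983, -0.184, 0.334], [-1.0, 0.015, 0.0, 0.029], [0.003, 0.184, 0.983, 1.032], [0.0, 0.0, 0.0, 1.0]]
{'clock': 0.1, 'q': array([ 1.18269535e+00,  5.27604758e-02,  1.40159584e+00, -1.68481175e-05,
        1.68861459e+00, -7.02926023e-02]), 'qd': array([ 9.03788077e-05, -3.79246094e-04, -4.31798717e-03, -6.33037238e-04,
        1.70568330e-04,  1.07203391e-03]), 'joint_efforts': array([ 1.24054623e-03, -3.82582104e+01, -3.60984778e+01,  2.66813481e-05,
        4.76388261e-03,  3.64099390e-05]), 'tcp_pos': array([0.16393358, 0.49847106, 0.23057743]), 'orientation': array([-3.14021662e+00, -8.01088057e-05,  2.82378226e+00]), 'wrist_force': array([ 0.12444291,  0.76523419, -0.10604715]), 'ft_torque': array([0.00435631, 0.03958882, 0.07740929]), 'gripper_force': 0.0, 'width': 0.9980192164468292}
```

View pics/scene0.png

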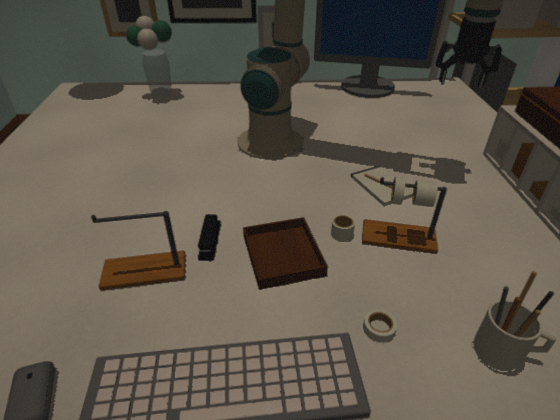

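View pics/top0.png

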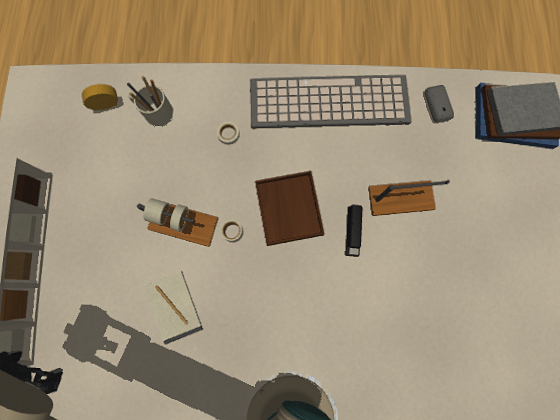

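The scene view shows the crowded stand at about (400,235), with its post at right (435,215). The empty stand is at (143,270), its post at (172,240) and tip at (93,218), and the tray is at (284,252). In the top view the same three are at (183,222), (402,195) and (290,208).

```bash
cat > h.py <<'E'
import numpy as np,cv2,pickle
def ray(c,u,v):
    p=cv2.undistortPoints(np.array([[[u,v]]],float),c["mtx"],c["dist_coeffs"])[0,0]
    E=c["extrinsics"]; return E[:3,3],E[:3,:3]@np.array([p[0],-p[1],-1.])
def dep(c,u,v,r=0):
    o,d=ray(c,u,v); z=c["depth"][int(v)-r:int(v)+r+1,int(u)-r:int(u)+r+1]; return o+d*np.median(z)
def onz(c,u,v,z):
    o,d=ray(c,u,v); return o+d*(z-o[2])/d[2]
def tri(a,pa,b,pb):
    o1,d1=ray(a,*pa);o2,d2=ray(b,*pb)
    s=np.linalg.lstsq(np.c_[d1,-d2],o2-o1,rcond=None)[0]
    p,q=o1+s[0]*d1,o2+s[1]*d2
    return (p+q)/2,np.linalg.norm(p-q)
def cloud(c):
    h,w=c["depth"].shape; u,v=np.meshgrid(np.arange(w),np.arange(h))
    p=cv2.undistortPoints(np.stack([u,v],-1).reshape(-1,1,2).astype(float),c["mtx"],c["dist_coeffs"])[:,0]
    z=c["depth"].reshape(-1,1); E=c["extrinsics"]
    P=np.c_[p[:,:1],-p[:,1:],-np.ones(len(p))]*z@E[:3,:3].T+E[:3,3]; P[z[:,0]==0]=np.nan
    return P.reshape(h,w,3)
E
python3 - <<'E'
from h import *
d=pickle.load(open("c0.pkl","rb"))
def crop(n,x,y,w=100,h=75): return cv2.resize(d[n]["color"][y:y+h,x:x+w],None,fx=4,fy=4,interpolation=cv2.INTER_CUBIC)
a=np.vstack([np.hstack([crop("scene",355,175),crop("scene",88,208)]),np.hstack([crop("top",130,185),crop("top",355,160)])])
a=np.clip(a.astype(float)*1.5,0,255).astype(np.uint8)
for i in range(0,800,40): a[::300,i]=(0,255,0); cv2.line(a,(i,0),(i,5),(0,255,0)); cv2.line(a,(i,300),(i,305),(0,255,0))
cv2.imwrite("pics/crop1.png",a)
E
```

```text
(no output)
```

View pics/crop1.png

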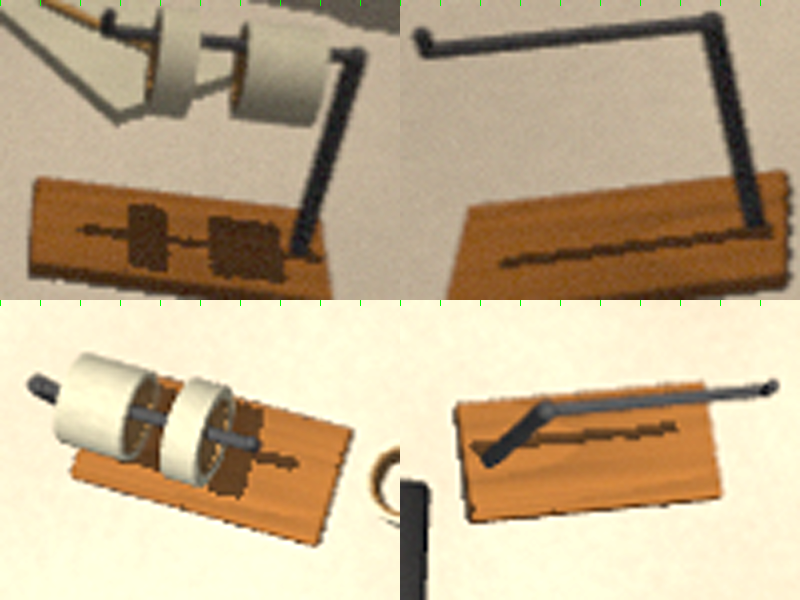

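The crop shows the slim roll in front and the fat one next to the post. Crowded bar: tip at scene (381.8,178.5) / top (193.8,220.8), post top at (443.8,188.8) / (140,206.2). Empty bar: tip at (93.5,216.8) / (447.8,181.8), corner at (166,213) / (391.2,187).

```bash
python3 - <<'E'
from h import *
np.set_printoptions(precision=4,suppress=True)
d=pickle.load(open("c0.pkl","rb"));s,t=d["scene"],d["top"]
for n,a,b in [("ctip",(381.75,178.5),(193.75,220.75)),("cpost",(443.75,188.75),(140,206.25)),("etip",(93.5,216.75),(447.75,181.75)),("ecorner",(166,213),(391.25,187)),
 ("tray nearL",(303,220),(260,241)) ]: print(n,*tri(s,a,t,b))
# bases & tray from cloud
for n,c in d.items():
    P=cloud(c); hsv=cv2.cvtColor(c["color"],cv2.COLOR_BGR2HSV)
    print(n,"desk z",np.nanmedian(P[300:,200:250,2]) if n=="top" else np.nanmedian(P[180:210,200:300,2]))
    ok=np.isfinite(P[...,2])
    boxes={"scene":{"c":(355,215,85,40),"e":(95,245,100,48),"tray":(238,212,92,78)},"top":{"c":(145,200,80,50),"e":(362,170,80,50),"tray":(250,165,80,85)}}[n]
    for k,(x,y,w,h) in boxes.items():
        m=np.zeros(ok.shape,bool); m[y:y+h,x:x+w]=1; m&=ok
        if k!="tray": m&=(P[...,2]>.009)&(P[...,2]<.019)&(hsv[...,1]>110)
        else: m&=(P[...,2]>.004)&(P[...,2]<.04)&(hsv[...,1]>60)
        r=cv2.minAreaRect((P[m][:,:2]*1000).astype(np.float32)); print(n,k,m.sum(),r)
    x,y,w,h={"scene":(355,170,90,60),"top":(130,190,80,60)}[n]
    m=np.zeros(ok.shape,bool); m[y:y+h,x:x+w]=1; m&=ok&(P[...,2]>.08)
    ax=np.array([-np.sin(0),1]); np.save(f"rolls_{n}.npy",P[m])
    print(m.sum(),np.percentile(P[m],[1,50,99],axis=0))
E
```

```text
ctip [0.4654 0.2258 0.1601] 0.004377799132516896
cpost [0.4981 0.3525 0.151 ] 0.0036497926184448338
etip [ 0.5636 -0.3499  0.1589] 0.0007264591638252407
ecorner [ 0.5505 -0.2196  0.1519] 0.0010139139778546488
tray nearL [0.4351 0.0739 0.0265] 0.017651935891861485
scene desk z 0.0015385014356587012
scene c 1652 ((483.8005676269531, 286.82659912109375), (168.20022583007812, 83.37684631347656), 75.22782897949219)
scene e 2230 ((560.1754760742188, -286.64459228515625), (80.81787109375, 167.10223388671875), 6.304573059082031)
scene tray 4268 ((508.33843994140625, 23.24596405029297), (203.18487548828125, 181.17007446289062), 11.718191146850586)
1181 [[0.4574 0.2263 0.0864]
 [0.5019 0.303  0.1484]
 [0.5202 0.3548 0.1656]]
top desk z -0.0005402237299212409
top c 1188 ((481.0104064941406, 286.45538330078125), (169.29586791992188, 79.21615600585938), 75.51216888427734)
top e 1575 ((557.0496215820312, -286.6380615234375), (78.63069152832031, 169.33505249023438), 6.01669979095459)
top tray 3155 ((525.20654296875, 11.012977600097656), (170.3199920654297, 148.55812072753906), 11.576370239257812)
995 [[0.448  0.2277 0.1116]
 [0.4815 0.2989 0.1538]
 [0.5149 0.353  0.1644]]
```

```bash
python3 - <<'E'
from h import *
np.set_printoptions(precision=4,suppress=True)
a=np.deg2rad(-14.6);R=np.array([[np.cos(a),-np.sin(a)],[np.sin(a),np.cos(a)]])
for n in("scene","top"):
    P=np.load(f"rolls_{n}.npy"); L=np.c_[(P[:,:2]-[.4824,.2866])@R,P[:,2]]
    print(n)
    for lo in np.arange(-.066,.078,.004):
        m=(L[:,1]>=lo)&(L[:,1]<lo+.004)
        if m.sum()>2: print(round(lo,3),m.sum(),"x",np.percentile(L[m,0],[3,97]),"z",np.percentile(L[m,2],[3,97]))
    from scipy.optimize import least_squares
    for lo,hi,r in((-.032,-.014,.030),(.012,.045,.027)):
        m=(L[:,1]>=lo)&(L[:,1]<hi); Q=L[m]
        f=least_squares(lambda c:np.hypot(Q[:,0]-c[0],Q[:,2]-c[1])-r,[0,.134],loss="soft_l1",f_scale=.001); print("cyl x,z",f.x,np.median(abs(f.fun)))
E
```

```text
scene
-0.066 11 x [-0.0002  0.0051] z [0.153  0.1645]
-0.062 15 x [0.0003 0.0058] z [0.1494 0.1661]
-0.058 8 x [0.0004 0.0057] z [0.1491 0.1566]
-0.054 8 x [-0.0009  0.0033] z [0.15   0.1557]
-0.05 6 x [-0.0011  0.0046] z [0.1516 0.1554]
-0.046 6 x [0.0006 0.0035] z [0.1515 0.1553]
-0.042 7 x [-0.0014  0.0044] z [0.1476 0.1562]
-0.038 9 x [-0.0002  0.0049] z [0.1489 0.1558]
-0.034 102 x [-0.022   0.0292] z [0.1114 0.1649]
-0.03 54 x [-0.012   0.0317] z [0.1201 0.1655]
-0.026 53 x [-0.0067  0.0301] z [0.122  0.1658]
-0.022 55 x [-0.0042  0.031 ] z [0.1169 0.1662]
-0.018 56 x [-0.0107  0.0296] z [0.1183 0.1653]
-0.014 6 x [0.0026 0.0272] z [0.1317 0.1553]
-0.01 6 x [0.0016 0.005 ] z [0.151  0.1555]
-0.006 7 x [0.0009 0.0048] z [0.1496 0.1558]
-0.002 8 x [0.0003 0.0039] z [0.1483 0.157 ]
0.002 8 x [-0.0012  0.0036] z [0.15   0.1554]
0.006 5 x [0.0012 0.0051] z [0.1504 0.157 ]
0.01 79 x [-0.0228  0.0261] z [0.1112 0.1615]
0.014 69 x [-0.0187  0.0275] z [0.1177 0.1623]
0.018 49 x [-0.0097  0.0277] z [0.1236 0.1622]
0.022 50 x [-0.0058  0.0276] z [0.1192 0.1624]
0.026 49 x [-0.0025  0.0273
[... 1661 characters left out ...]
0.022 54 x [-0.0252  0.0239] z [0.1143 0.1617]
0.026 37 x [-0.0264  0.022 ] z [0.1332 0.1623]
0.03 41 x [-0.0268  0.0236] z [0.1364 0.1614]
0.034 39 x [-0.0247  0.0225] z [0.1457 0.1612]
0.038 41 x [-0.0259  0.0241] z [0.1406 0.1605]
0.042 39 x [-0.0263  0.0216] z [0.141  0.1609]
0.046 46 x [-0.0265  0.0245] z [0.1368 0.1617]
0.05 12 x [-0.0249  0.0182] z [0.1429 0.1608]
0.054 5 x [-0.0035  0.0011] z [0.152  0.1541]
0.058 7 x [-0.0038  0.003 ] z [0.1498 0.1571]
0.062 10 x [-0.0059  0.0033] z [0.1295 0.1548]
0.066 13 x [-0.0068  0.0028] z [0.1335 0.157 ]
0.07 5 x [-0.0048  0.0018] z [0.1515 0.1547]
cyl x,z [-0.0008  0.1335] 0.0008704395584716081
cyl x,z [-0.0007  0.1337] 0.0011349029675624556
```

Both views agree. The crowded stand is centred at (0.482,0.287), yaw -14.6°. The slim roll is at local y -23.5 mm, world (0.476,0.264,0.1345). The fat roll is at local y +31 mm, world (0.490,0.317). The spare stand is at (0.558,-0.287), yaw 6°. The tray is at about (0.525,0.011), rotated 11.6°. I'm moving above the slim roll.

Call:
apply_moves(rows=[31.2,-23.5,2,0,0,-86.4,8.54,31.2,-23.5,2,0,0,-86.4,8.54,31.2,-23.5,2,0,0,-86.4,8.54,31.2,-23.5,2,0,0,-86.4,8.54,31.2,-23.5,2,0,0,-86.4,8.54,31.2,-23.5,2,0,0,-86.4,8.54,31.2,-23.5,2,0,0,-86.4,8.54,31.2,-23.5,2,0,0,-86.4,8.54])

```text
clock: 0.77
tcp_pos: [0.4312, 0.2968, 0.2482]
orientation: [-3.141, 0.0, 1.818]
wrist_force: [-0.0, 1.2, 0.1]
width: 1.001
gripper_force: 0.0
```

Call:
apply_moves(rows=[4.5,-3.3,0,0,0,-28.8,8.54,4.5,-3.3,0,0,0,-28.8,8.54,4.5,-3.3,0,0,0,-28.8,8.54,4.5,-3.3,0,0,0,-28.8,8.54,4.5,-3.3,0,0,0,-28.8,8.54,4.5,-3.3,0,0,0,-28.8,8.54])

```text
clock: 1.27
tcp_pos: [0.4748, 0.2654, 0.248]
orientation: [-3.141, 0.0, 1.325]
wrist_force: [0.6, 0.2, 0.7]
width: 0.999
gripper_force: 0.0
```

Call:
apply_moves(rows=[0.1,-0.1,-3,0,0,-0.3,8.54,0.1,-0.1,-6,0,0,-0.3,8.54,0.1,-0.1,-8.5,0,0,-0.3,8.54,0.1,-0.1,-10.5,0,0,-0.3,8.54,0.1,-0.1,-12,0,0,-0.3,8.54,0.1,-0.1,-13.2,0,0,-0.3,8.54,0.1,-0.1,-13.7,0,0,-0.3,8.54,0.1,-0.1,-13.7,0,0,-0.3,8.54])

```text
clock: 1.93
tcp_pos: [0.4754, 0.2644, 0.1103]
orientation: [-3.14, 0.001, 1.318]
wrist_force: [0.6, 0.4, 0.5]
width: 1.001
gripper_force: 0.0
```

```bash
python3 - <<'E'
from plant import *
import cv2,numpy as np
print(state()["tcp_pos"],state()["orientation"],state()["wrist_force"])
s,t=capture("scene"),capture("top")
f=lambda c,x,y:cv2.resize(c["color"][y:y+75,x:x+100],None,fx=4,fy=4,interpolation=cv2.INTER_CUBIC)
cv2.imwrite("pics/grip1.png",np.clip(np.hstack([f(s,355,165),f(t,130,185)])*1.4,0,255))
E
```

```text
[0.47538027 0.26438615 0.1103499 ] [-3.14022956e+00  1.24518452e-03  1.31785938e+00] [0.55934588 0.37219387 0.45814279][ WARN:0@2.526] global loadsave.cpp:1063 imwrite_ Unsupported depth image for selected encoder is fallbacked to CV_8U.
```

View pics/grip1.png

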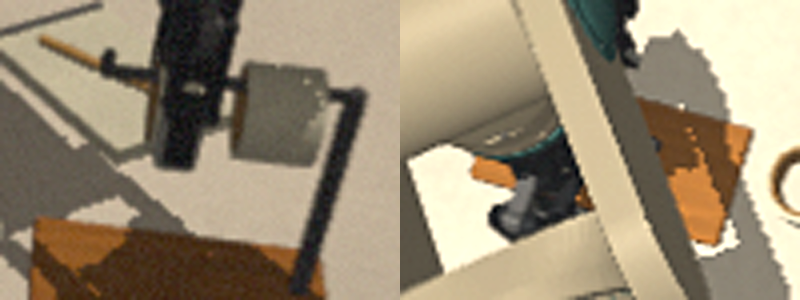

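The scene crop shows the near finger at x≈175–200, centred on the slim roll (150–205) and clear of the fat one (235 on). I'm closing now.

Call:
apply_moves(rows=[0,0,0,0,0,0,4,0,0,0,0,0,0,4,0,0,0,0,0,0,4,0,0,0,0,0,0,4,0,0,0,0,0,0,4,0,0,0,0,0,0,4,0,0,0,0,0,0,4])

```text
clock: 2.62
tcp_pos: [0.4766, 0.2648, 0.1128]
orientation: [3.14, -0.002, 1.316]
wrist_force: [-1.1, 1.1, 6.3]
width: 0.688
gripper_force: 64.3
```

Call:
apply_moves(rows=[0,0,0.6,0,0,0,4,0,0,1.2,0,0,0,4,0,0,1.8,0,0,0,4,0,0,2.4,0,0,0,4,0,0,2.4,0,0,0,4,0,0,2.4,0,0,0,4])

```text
clock: 3.12
tcp_pos: [0.4761, 0.2645, 0.1359]
orientation: [3.141, -0.001, 1.316]
wrist_force: [-0.3, 0.2, 0.2]
width: 0.69
gripper_force: 64.4
```

Call:
apply_moves(rows=[-0.3,-1.2,0,0,0,0,4,-0.6,-2.3,0,0,0,0,4,-0.9,-3.5,0,0,0,0,4,-1.2,-4.6,0,0,0,0,4,-1.5,-5.8,0,0,0,0,4,-1.8,-6.9,0,0,0,0,4,-2.1,-8.1,0,0,0,0,4,-2.4,-9.2,0,0,0,0,4])

```text
clock: 3.78
tcp_pos: [0.4516, 0.1711, 0.1354]
orientation: [3.141, 0.0, 1.316]
wrist_force: [0.1, 0.4, -0.2]
width: 0.69
gripper_force: 64.4
```

Call:
apply_moves(rows=[0,0,4,0,0,0,4,0,0,8,0,0,0,4,0,0,10,0,0,0,4,0,0,10,0,0,0,4])

```text
clock: 4.12
tcp_pos: [0.4536, 0.1723, 0.2415]
orientation: [3.133, -0.005, 1.316]
wrist_force: [1.0, 0.7, 0.2]
width: 0.687
gripper_force: 64.8
```

```bash
python3 - <<'E'
from plant import *
import cv2,numpy as np
x=state();print(x["tcp_pos"],x["orientation"],x["wrist_force"],x["width"])
s=capture("scene")
c=s["color"][100:260,290:490]
cv2.imwrite("pics/lift1.png",cv2.convertScaleAbs(cv2.resize(c,None,fx=3,fy=3,interpolation=cv2.INTER_CUBIC),alpha=1.4))
E
```

```text
[0.45363668 0.17229939 0.24149667] [ 3.13271598 -0.00530853  1.31559905] [1.00736306 0.74235809 0.16179658] 0.6870911125109332
```

View pics/lift1.png

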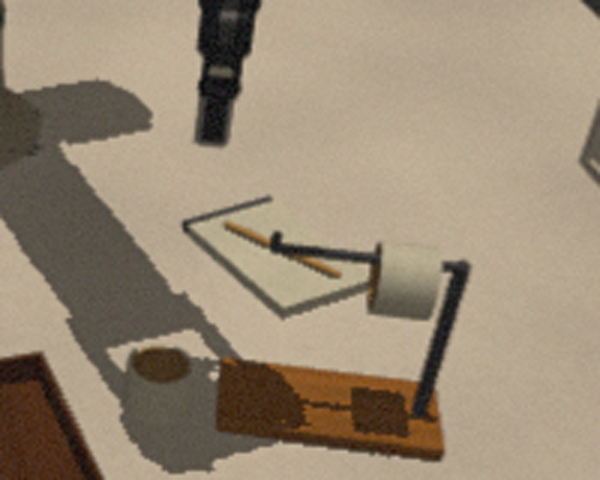

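Call:
apply_moves(rows=[0.7,-3.5,0,0,0,2,4,1.4,-7,0,0,0,4,4,2.2,-10.5,0,0,0,6,4,2.9,-14,0,0,0,8,4,3.6,-17.5,0,0,0,9,4,4.3,-21,0,0,0,10,4,5,-24.5,0,0,0,10,4,5.8,-28,0,0,0,10,4])

```text
clock: 4.83
tcp_pos: [0.509, -0.1095, 0.2335]
orientation: [-3.139, -0.001, 1.49]
wrist_force: [0.7, 0.8, -0.1]
width: 0.693
gripper_force: 64.8
```

Call:
apply_moves(rows=[0.7,-3.6,0,0,0,2,4,1.4,-7.2,0,0,0,4,4,2.2,-10.8,0,0,0,6,4,2.9,-14.4,0,0,0,8,4,3.6,-18,0,0,0,9,4,4.3,-21.6,0,0,0,10,4,5,-25.2,0,0,0,10,4,5.8,-28.8,0,0,0,10.6,4])

```text
clock: 5.5
tcp_pos: [0.567, -0.3974, 0.233]
orientation: [-3.139, -0.002, 1.675]
wrist_force: [0.7, -0.7, 0.5]
width: 0.687
gripper_force: 64.8
```

Call:
apply_moves(rows=[0,0,0,0,0,0,4,0,0,0,0,0,0,4,0,0,0,0,0,0,4])

```text
clock: 5.75
tcp_pos: [0.5674, -0.3952, 0.2336]
orientation: [-3.14, -0.002, 1.675]
wrist_force: [0.7, -0.7, -0.0]
width: 0.691
gripper_force: 64.8
```

Call:
apply_moves(rows=[0.2,0,-3,0,0,0,4,0.2,0,-6,0,0,0,4,0.2,0,-8.5,0,0,0,4,0.2,0,-9.7,0,0,0,4,0.2,0,-9.7,0,0,0,4,0.2,0,-9.7,0,0,0,4])

```text
clock: 6.25
tcp_pos: [0.5702, -0.3948, 0.1396]
orientation: [3.141, 0.0, 1.676]
wrist_force: [-0.4, -0.2, 0.3]
width: 0.686
gripper_force: 64.8
```

```bash
python3 - <<'E'
from plant import *
from h import *
x=state();print(x["tcp_pos"],x["orientation"],x["wrist_force"],x["width"])
s,t=capture("scene"),capture("top")
f=lambda c,x,y:cv2.resize(c["color"][y:y+100,x:x+130],None,fx=3,fy=3,interpolation=cv2.INTER_CUBIC)
cv2.imwrite("pics/entry.png",cv2.convertScaleAbs(np.hstack([f(s,55,175),f(t,365,140)]),alpha=1.4))
P=cloud(s); hsv=cv2.cvtColor(s["color"],cv2.COLOR_BGR2HSV)
a=np.deg2rad(6);R=np.array([[np.cos(a),-np.sin(a)],[np.sin(a),np.cos(a)]])
for n,P,c in(("s",P,s),("t",cloud(t),t)):
    L=np.concatenate([(P[...,:2]-[.558,-.2866])@R,P[...,2:]],-1); v=c["color"].max(-1)
    m=(abs(L[...,0])<.06)&(L[...,1]<-.085)&(L[...,1]>-.14)&(L[...,2]>.09)&(L[...,2]<.2)&(v>90)
    print(n,m.sum(),np.percentile(L[m],[2,50,98],axis=0))
    m=(abs(L[...,0])<.03)&(L[...,1]>-.05)&(L[...,1]<.06)&(L[...,2]>.13)&(L[...,2]<.17)
    print("bar",m.sum(),np.percentile(L[m],[5,50,95],axis=0))
E
```

```text
[ 0.57016307 -0.39480738  0.13956944] [3.14094643e+00 4.22605645e-04 1.67644636e+00] [-0.4450675  -0.20338088  0.2504375 ] 0.6857077540169142
s 1 [[-0.01586572 -0.1183425   0.18671962]
 [-0.01586572 -0.1183425   0.18671962]
 [-0.01586572 -0.1183425   0.18671962]]
bar 250 [[-7.16423728e-05 -4.43111687e-02  1.49236758e-01]
 [ 3.23231569e-03  4.00456750e-03  1.53855063e-01]
 [ 5.53804956e-03  5.36213223e-02  1.56417330e-01]]
t 23 [[ 0.00907804 -0.11212922  0.13358464]
 [ 0.0258167  -0.09929554  0.15086096]
 [ 0.0476018  -0.09565277  0.1939693 ]]
bar 161 [[-3.20780393e-03 -4.27357112e-02  1.49895587e-01]
 [-1.09736396e-04  7.06700428e-03  1.52887147e-01]
 [ 3.93058153e-03  5.49069628e-02  1.55700649e-01]]
```

View pics/entry.png

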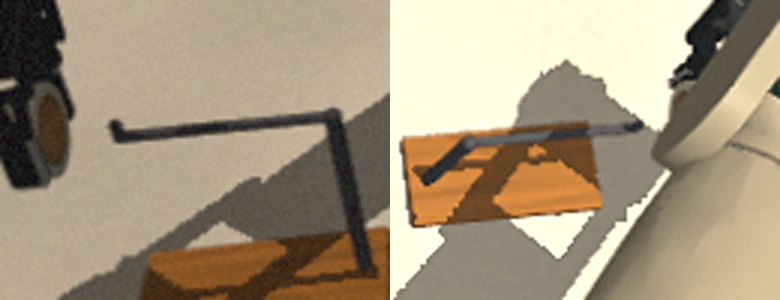

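The left half shows the slim roll in the fingers at (45,125), with its hole lined up on the bar tip at (115,130). I'm feeding it on.

Call:
apply_moves(rows=[0,0,-0.4,0,0,0,4,0,0,-0.4,0,0,0,4,-0.1,1.2,-0.4,0,0,0,4,-0.2,2.4,-0.4,0,0,0,4,-0.4,3.6,-0.4,0,0,0,4,-0.5,4.8,-0.4,0,0,0,4])

```text
clock: 6.85
tcp_pos: [0.5649, -0.3473, 0.1349]
orientation: [3.141, 0.001, 1.675]
wrist_force: [0.0, 0.5, -0.6]
width: 0.685
gripper_force: 64.8
```

Call:
apply_moves(rows=[-0.1,1,0,0,0,0,4,-0.2,2,0,0,0,0,4,-0.3,3,0,0,0,0,4,-0.4,4,0,0,0,0,4,-0.4,4.2,0,0,0,0,4,-0.4,4.2,0,0,0,0,4])

```text
clock: 7.35
tcp_pos: [0.5611, -0.3049, 0.1346]
orientation: [3.141, 0.0, 1.676]
wrist_force: [-0.0, -0.1, -0.4]
width: 0.686
gripper_force: 64.8
```

Call:
apply_moves(rows=[0,0,-0.5,0,0,0,4,0,0,-1,0,0,0,4,0,0,-1.5,0,0,0,4,0,0,-1.9,0,0,0,4,0,0,-2.1,0,0,0,4,0,0,-2.1,0,0,0,4])

```text
clock: 7.85
tcp_pos: [0.5608, -0.3058, 0.113]
orientation: [-3.141, -0.0, 1.675]
wrist_force: [1.0, -0.1, -0.6]
width: 0.689
gripper_force: 64.8
```

Now I open gradually, then lift straight up.

Call:
apply_moves(rows=[0,0,-0.1,0,0,0,6.1,0,0,-0.1,0,0,0,6.5,0,0,-0.1,0,0,0,7.2,0,0,-0.1,0,0,0,8.54,0,0,-0.1,0,0,0,8.54,0,0,-0.1,0,0,0,8.54,0,0,-0.1,0,0,0,8.54])

```text
clock: 8.43
tcp_pos: [0.561, -0.3056, 0.1124]
orientation: [3.141, 0.0, 1.675]
wrist_force: [-0.1, 0.1, -0.4]
width: 0.997
gripper_force: 0.0
```

Call:
apply_moves(rows=[0,0,1,0,0,0,8.54,0,0,3,0,0,0,8.54,0,0,5.5,0,0,0,8.54,0,0,8.5,0,0,0,8.54,0,0,12,0,0,0,8.54,0,0,14,0,0,0,8.54,0,0,14,0,0,0,8.54])

```text
clock: 9.02
tcp_pos: [0.5622, -0.3063, 0.2603]
orientation: [3.133, 0.007, 1.675]
wrist_force: [0.3, 0.2, 1.0]
width: 1.0
gripper_force: 0.0
```

```bash
python3 - <<'E'
from plant import *
from h import *
x=state();print(x["tcp_pos"],x["orientation"],x["wrist_force"],x["width"])
s,t=capture("scene"),capture("top")
f=lambda c,x,y:cv2.resize(c["color"][y:y+100,x:x+130],None,fx=3,fy=3,interpolation=cv2.INTER_CUBIC)
cv2.imwrite("pics/hung.png",cv2.convertScaleAbs(np.hstack([f(s,75,185),f(s,345,155)]),alpha=1.4))
a=np.deg2rad(-14.6);R=np.array([[np.cos(a),-np.sin(a)],[np.sin(a),np.cos(a)]])
for c in(s,t):
    P=cloud(c);L=np.concatenate([(P[...,:2]-[.4824,.2866])@R,P[...,2:]],-1).reshape(-1,3)
    m=(abs(L[:,0])<.03)&(abs(L[:,1])<.058)&(L[:,2]>.1575)&(L[:,2]<.17)
    print(m.sum(),np.percentile(L[m],[1,50,99],axis=0))
E
```

```text
[ 0.56221237 -0.30633135  0.26030902] [3.13251909 0.00702323 1.67545195] [0.31033433 0.24306315 1.03757156] 0.9999526821489654
160 [[-0.01420651  0.0117657   0.15756529]
 [ 0.00676454  0.03176033  0.16099402]
 [ 0.01766843  0.05094219  0.1635998 ]]
175 [[-0.01512924  0.01249158  0.15756439]
 [-0.0010839   0.03128672  0.15954441]
 [ 0.01175324  0.05084899  0.16273679]]
```

View pics/hung.png

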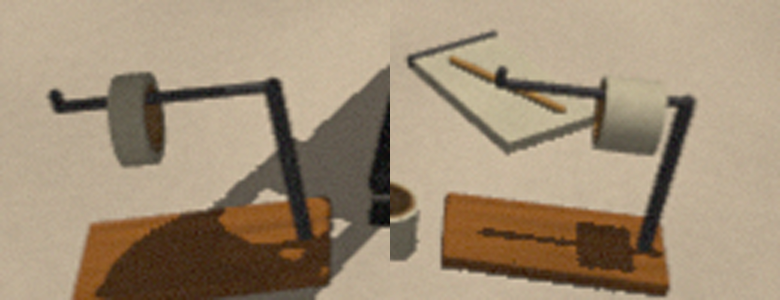

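The slim roll hangs on the spare bar at (135,118), well inside the tip, and the fat roll hasn't moved (local y 31.5 mm). I'm moving above the fat roll.

Call:
apply_moves(rows=[-0.5,3.9,0,0,0,-2,8.54,-0.9,7.8,0,0,0,-4,8.54,-1.4,11.7,0,0,0,-6,8.54,-1.8,15.6,0,0,0,-8,8.54,-2.3,19.5,0,0,0,-9,8.54,-2.7,23.4,0,0,0,-10,8.54,-3.2,27.3,0,0,0,-10,8.54,-3.6,31.2,0,0,0,-10,8.54])

```text
clock: 9.78
tcp_pos: [0.5237, 0.0082, 0.2508]
orientation: [-3.139, 0.0, 1.501]
wrist_force: [0.3, 0.9, -0.1]
width: 0.997
gripper_force: 0.0
```

Call:
apply_moves(rows=[-0.5,3.9,0,0,0,-2,8.54,-0.9,7.8,0,0,0,-4,8.54,-1.4,11.7,0,0,0,-6,8.54,-1.8,15.6,0,0,0,-8,8.54,-2.3,19.5,0,0,0,-9,8.54,-2.7,23.4,0,0,0,-10,8.54,-3.2,27.3,0,0,0,-10.6,8.54,-3.6,31.2,0,0,0,-10.6,8.54])

```text
clock: 10.45
tcp_pos: [0.4877, 0.3201, 0.2508]
orientation: [-3.14, 0.002, 1.315]
wrist_force: [1.0, 0.2, 0.3]
width: 1.001
gripper_force: 0.0
```

Call:
apply_moves(rows=[0,0,0,0,0,0,8.54,0,0,0,0,0,0,8.54,0,0,0,0,0,0,8.54])

```text
clock: 10.7
tcp_pos: [0.4886, 0.318, 0.251]
orientation: [-3.14, 0.002, 1.316]
wrist_force: [-0.3, 0.3, -0.5]
width: 1.002
gripper_force: 0.0
```

Call:
apply_moves(rows=[0.1,-0.1,-3,0,0,0,8.54,0.1,-0.1,-6,0,0,0,8.54,0.1,-0.1,-8.5,0,0,0,8.54,0.1,-0.1,-10.5,0,0,0,8.54,0.1,-0.1,-12.5,0,0,0,8.54,0.1,-0.1,-13.7,0,0,0,8.54,0.1,-0.1,-14.2,0,0,0,8.54,0.1,-0.1,-14.2,0,0,0,8.54])

```text
clock: 11.37
tcp_pos: [0.4898, 0.3163, 0.1094]
orientation: [-3.14, 0.002, 1.315]
wrist_force: [0.8, -0.7, 0.0]
width: 1.0
gripper_force: 0.0
```

Call:
apply_moves(rows=[0,0,0,0,0,0,4,0,0,0,0,0,0,4,0,0,0,0,0,0,4,0,0,0,0,0,0,4,0,0,0,0,0,0,4,0,0,0,0,0,0,4,0,0,0,0,0,0,4,0,0,0,0,0,0,4])

```text
clock: 12.03
tcp_pos: [0.4908, 0.3178, 0.1122]
orientation: [3.139, -0.002, 1.316]
wrist_force: [0.2, -0.8, 5.7]
width: 0.618
gripper_force: 63.1
```

Call:
apply_moves(rows=[0,0,0.6,0,0,0,4,0,0,1.2,0,0,0,4,0,0,1.8,0,0,0,4,0,0,2.4,0,0,0,4,0,0,2.4,0,0,0,4,0,0,2.4,0,0,0,4])

```text
clock: 12.53
tcp_pos: [0.4901, 0.3176, 0.1349]
orientation: [3.141, -0.001, 1.316]
wrist_force: [0.5, -0.5, -0.9]
width: 0.621
gripper_force: 63.1
```

Call:
apply_moves(rows=[-0.3,-1.2,0,0,0,0,4,-0.6,-2.3,0,0,0,0,4,-0.9,-3.5,0,0,0,0,4,-1.2,-4.6,0,0,0,0,4,-1.5,-5.8,0,0,0,0,4,-1.8,-6.9,0,0,0,0,4])

```text
clock: 13.03
tcp_pos: [0.4715, 0.2477, 0.1339]
orientation: [-3.141, 0.001, 1.316]
wrist_force: [0.1, -0.6, -0.8]
width: 0.621
gripper_force: 63.1
```

Call:
apply_moves(rows=[-0.3,-1.2,0,0,0,0,4,-0.6,-2.3,0,0,0,0,4,-0.9,-3.5,0,0,0,0,4,-1.2,-4.6,0,0,0,0,4,-1.5,-5.8,0,0,0,0,4,-1.8,-6.9,0,0,0,0,4,-2,-7.7,0,0,0,0,4,-2,-7.7,0,0,0,0,4])

```text
clock: 13.7
tcp_pos: [0.4517, 0.17, 0.1345]
orientation: [3.141, 0.0, 1.315]
wrist_force: [-0.1, -0.2, -1.0]
width: 0.621
gripper_force: 63.1
```

Call:
apply_moves(rows=[0,0,2.5,0,0,0,4,0,0,5.5,0,0,0,4,1.2,-2.6,7,0,0,4,4,2.4,-5.3,7,0,0,9,4,3.7,-8,7,0,0,14,4,5,-10.7,7,0,0,19,4,6.2,-13.3,7,0,0,23,4,7.3,-15.9,7,0,0,26.2,4])

```text
clock: 14.37
tcp_pos: [0.5256, 0.0113, 0.2044]
orientation: [3.141, -0.0, 1.777]
wrist_force: [0.3, 1.4, -0.3]
width: 0.621
gripper_force: 63.4
```

```bash
python3 - <<'E'
from plant import *
from h import *
x=state();print(x["tcp_pos"],x["orientation"],x["wrist_force"],x["width"])
s=capture("scene")
cv2.imwrite("pics/tray.png",cv2.convertScaleAbs(cv2.resize(s["color"][110:310,190:390],None,fx=3,fy=3,interpolation=cv2.INTER_CUBIC),alpha=1.5))
t=pickle.load(open("c0.pkl","rb"))["top"]
for p in((255,180),(311,171),(323,236),(266,245)): print(p,onz(t,*p,.03))
E
```

```text
[0.52559336 0.01131331 0.20438614] [ 3.14112399e+00 -1.84796840e-04  1.77704020e+00] [ 0.3316378   1.39643166 -0.3054178 ] 0.6209067563032519
(255, 180) [0.59351718 0.09935368 0.03      ]
(311, 171) [ 0.61987964 -0.04564153  0.03      ]
(323, 236) [ 0.45048869 -0.07611766  0.03      ]
(266, 245) [0.42571162 0.0672263  0.03      ]
```

View pics/tray.png

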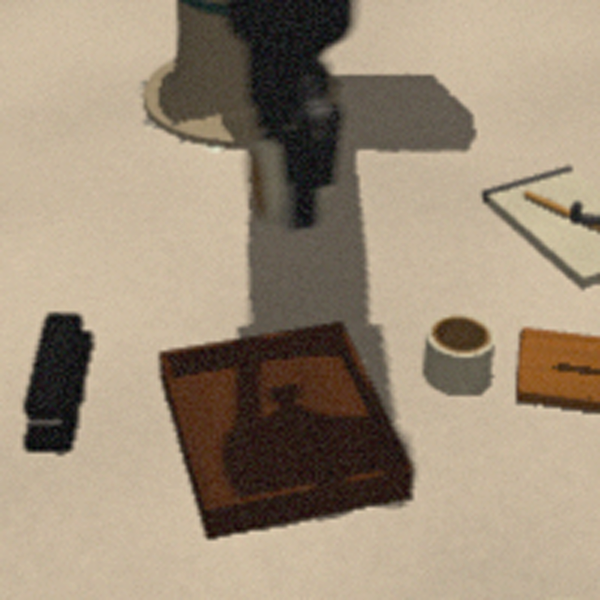

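The roll is in the fingers at (270,180), over the tray. The tray's corners give centre (0.522,0.011), so I lower now.

Call:
apply_moves(rows=[-0.2,0,-3.5,0,0,0,4,-0.2,0,-7,0,0,0,4,-0.2,0,-10.5,0,0,0,4,-0.2,0,-13.5,0,0,0,4,-0.2,0,-16,0,0,0,4,-0.2,0,-17.8,0,0,0,4,-0.2,0,-18.6,0,0,0,4,-0.2,0,-18.6,0,0,0,4])

```text
clock: 15.08
tcp_pos: [0.5218, 0.0127, 0.0164]
orientation: [-3.138, -0.001, 1.773]
wrist_force: [-0.3, 1.0, -1.4]
width: 0.62
gripper_force: 63.3
```

Call:
apply_moves(rows=[0,0,-0.2,0,0,0,4,0,0,-0.4,0,0,0,4,0,0,-0.5,0,0,0,4,0,0,-0.5,0,0,0,4,0,0,-0.5,0,0,0,4])

```text
clock: 15.5
tcp_pos: [0.5234, 0.0125, 0.0141]
orientation: [3.14, 0.0, 1.773]
wrist_force: [-0.3, 0.4, -0.6]
width: 0.622
gripper_force: 63.3
```

Call:
apply_moves(rows=[0,0,-0.2,0,0,0,4,0,0,-0.2,0,0,0,4,0,0,-0.2,0,0,0,5.5,0,0,-0.2,0,0,0,5.8,0,0,-0.2,0,0,0,6.2,0,0,-0.2,0,0,0,7,0,0,-0.2,0,0,0,8.2,0,0,-0.2,0,0,0,8.54])

```text
clock: 16.17
tcp_pos: [0.523, 0.0125, 0.0114]
orientation: [3.141, 0.0, 1.773]
wrist_force: [0.8, 0.0, 0.3]
width: 1.0
gripper_force: 0.0
```

Call:
apply_moves(rows=[0,0,0,0,0,0,8.54,0,0,0,0,0,0,8.54,0,0,1,0,0,0,8.54,0,0,3,0,0,0,8.54,0,0,6,0,0,0,8.54,0,0,10,0,0,0,8.54,0,0,14,0,0,0,8.54,0,0,18,0,0,0,8.54])

```text
clock: 16.83
tcp_pos: [0.5225, 0.0125, 0.1941]
orientation: [3.141, 0.0, 1.773]
wrist_force: [0.8, -0.6, 1.3]
width: 1.001
gripper_force: 0.0
```

Call:
apply_moves(rows=[0,0,3,0,0,0,8.54,0,0,3,0,0,0,8.54,0,0,3,0,0,0,8.54,0,0,3,0,0,0,8.54])

```text
clock: 17.17
tcp_pos: [0.5226, 0.0125, 0.221]
orientation: [-3.141, -0.0, 1.773]
wrist_force: [-0.1, 0.2, -0.7]
width: 1.001
gripper_force: 0.0
```

```bash
python3 - <<'E'
from plant import *
from h import *
x=state();print(x["tcp_pos"],x["qd"],x["wrist_force"],x["width"])
s=capture("scene")
cv2.imwrite("pics/end.png",cv2.convertScaleAbs(cv2.resize(s["color"][100:310,70:470],None,fx=2,fy=2,interpolation=cv2.INTER_CUBIC),alpha=1.5))
E
```

```text
[0.52258281 0.0124719  0.22102548] [-0.00158578  0.02147493  0.0272889  -0.00123274 -0.00190271 -0.00043798] [-0.11115957  0.19700624 -0.72561932] 1.001417519216532
```

View pics/end.png

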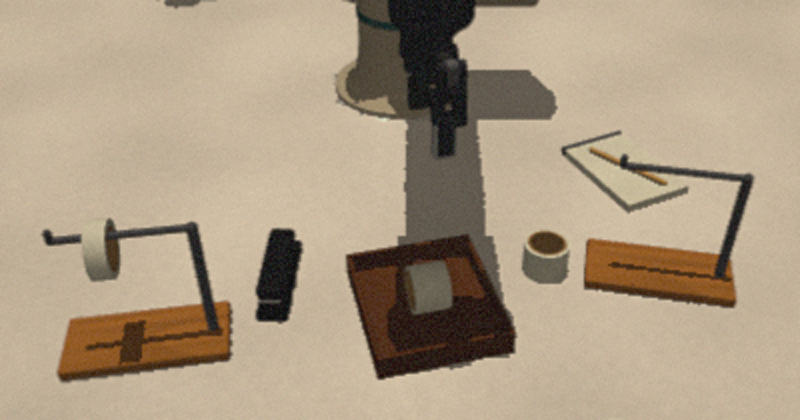

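The slim roll hangs on the spare hook at (100,250). The fat roll stands in the tray at (428,287), and the gripper is clear. I'll let things settle, then hand in.

Call:
apply_moves(rows=[0,0,0,0,0,0,8.54,0,0,0,0,0,0,8.54,0,0,0,0,0,0,8.54,0,0,0,0,0,0,8.54,0,0,0,0,0,0,8.54,0,0,0,0,0,0,8.54,0,0,0,0,0,0,8.54,0,0,0,0,0,0,8.54])

```text
clock: 17.88
tcp_pos: [0.523, 0.0124, 0.2214]
orientation: [3.141, -0.0, 1.773]
wrist_force: [-0.1, 0.2, -0.5]
width: 1.002
gripper_force: 0.0
```

```bash
python3 -c "
from plant import *
print(hand_in())"
```

```text
the job is handed in; nothing more can be done
None
```

The slim roll now hangs on the spare stand's hook and the fat roll stands in the wooden tray; I handed the job in at about 18 s of the 64 s limit, and no verdict came back.

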